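Clip a bent handle for deburring

TASK

Lift the long-legged bent handle up and off its hooks and press its crossbar down past the sprung jaw into the clip fixture until it is fully home, centred between the two posts, legs hanging down and the jaw closed over it; then let go. Leave the short-legged handle hanging and do not disturb the loose things on the bench.

Things in the scene. Friction and masses are not known exactly. Their poses are not given: they have to be found in the camera images.
- long_handle: The long-legged handle: a U of 12 mm round bare steel bar, about 250 g, hung legs down. Origin on the crossbar's axis at its middle; y along the crossbar, z up, legs towards -z. Legs 140 mm apart centre to centre, reaching 80 mm below the crossbar's axis; crossbar straight over its middle 110 mm. Grip the middle of the crossbar from above.
- short_handle: The short-legged handle, of the same 12 mm bar and hung the same way on the other stand: legs 110 mm apart centre to centre, reaching only 45 mm below the crossbar's axis. Same frame. It stays where it is.
- stand_long: Hook stand of the long handle, fixed; the two stands are alike, in either order. Origin under its 90 x 90 x 12 mm base plate, y along the hung crossbar. Two upturned hooks of 8 mm wire at y = -32 and +32 mm (56 mm free between for fingers) hold the crossbar in V seats open upwards, its axis at x = 0, z = 140 mm. Hook tips (-x side) and posts (x = 14 mm) end at z = 158 mm.
- stand_short: The like stand on which the short handle hangs. Same frame and sizes.
- fixture: Grey clip fixture, fixed. Origin under its 110 x 100 x 12 mm base; y along the slots, x towards the jaw. Two forked posts 12 mm thick at y = -34 and +34 mm; 56 mm free between them for fingers above z = 70 mm. Slots 15 mm wide, open upwards, floor at z = 114 mm; fixed flared wall on the -x side (top z = 151 mm), jaw on the +x side (top z = 153 mm); mouth about 28 mm wide.
- clip (a point): Point where the middle of the crossbar's axis lies when fully seated, centred between the two posts: 120 mm above the fixture's origin. Axes as the fixture's.
- jaw (a joint): Sprung hinged steel jaw with a nose over each slot, rad: 0 closed (the start), growing as it swings to the fixture's +x, at most 0.5. A bar pushed down on the sloping noses swings it about 0.1 rad, at 5 to 15 N in all; it snaps back to near 0 over the bar once that is on the slot floor. Hinge axis 60 mm below the point clip, at x = 16 mm.
- jaw_nose (a point): Middle of the line between the lower tips of the two noses; 8 mm above the point clip when closed.
- nut_a: Loose steel hexagon nut, 30 mm across flats, 16 mm high, standing between the fixed things. Origin under its centre.
- nut_b: Another such nut.
- bent_rod_a: Loose L-shaped bent steel rod, 12 mm bar, 120 x 50 mm, lying at the back. Origin under the middle of the long leg.
- bent_rod_b: Another, 110 x 45 mm.
- screwdriver: Loose red-handled screwdriver lying in front, near the robot, roughly across it.
- tin: Loose closed white tin, 70 mm diameter, 80 mm high, at the back left. Origin under its centre.
Mind the look-alikes: they are no part of the job. Leave any brown or red look-alike of the long_handle alone.

How it is judged (in metres and radians):
On the way, in this order (a step that is already met when the one before it is completed fails the run):
1. the long handle is lifted up clear of its hooks: crossbar at least 35 mm above its seat, off the stand, held by the fingers (z of long_handle in the frame of stand_long above 0.175 m and contact force between long_handle and stand_long below 0.1 N and contact force between the fingers and long_handle above 1 N), for 0.1 s.
2. the crossbar is pressed fully home in the clip, the fingers still on it, and the jaw has closed over it (x of long_handle in the frame of clip between -0.004 and 0.004 m and y of long_handle in the frame of clip between -0.012 and 0.012 m and z of long_handle in the frame of clip between -0.004 and 0.004 m and angle between the y axis of long_handle and the y axis of clip, either way round below 0.12 rad and angle between long_handle's own z axis and vertical below 0.3 rad and value of joint jaw below 0.06 rad and contact force between the fingers and long_handle above 0.5 N), for 0.1 s.
At the end, for the whole second after the job is handed in: Long handle at rest in the clip: crossbar middle within 4 mm of the clip point across the slot and in height, 12 mm along it; in line with the slots within 0.12 rad, legs down within 0.3 rad, jaw closed over it (below 0.06 rad); the short handle within 20 mm of its start (x of long_handle in the frame of clip between -0.004 and 0.004 m and y of long_handle in the frame of clip between -0.012 and 0.012 m and z of long_handle in the frame of clip between -0.004 and 0.004 m and angle between the y axis of long_handle and the y axis of clip, either way round below 0.12 rad and angle between long_handle's own z axis and vertical below 0.3 rad and value of joint jaw below 0.06 rad and linear speed of long_handle below 0.02 m/s and distance of short_handle from where it was at the start of the episode below 0.02 m); the robot touches nothing.
It fails at once if the short handle is shifted by more than 20 mm (distance of short_handle from where it was at the start of the episode above 0.02 m).
It fails at once if a nut, a bent rod, the screwdriver or the tin is shifted by more than 30 mm (distance of any of nut_a, nut_b, bent_rod_a, bent_rod_b, screwdriver, tin from where it was at the start of the episode above 0.03 m).
It also fails if it takes over 48 s, if anything falls off the work surface, if the arm or the gripper's body presses on something with over 40 N, if the wrist force passes 120 N, or if a joint passes its speed limit or range.

ROBOT

A 6-joint arm with a two-finger parallel gripper is mounted at the origin on the work surface. World frame = base frame: x ahead of the robot, y to its left, z up, the work surface at z = 0. Lengths are in mm, angles in rad, forces in N, time in s.
With the tool pointing down it reaches from about 400 to 825 mm from the base axis. Payload 7 kg.
Tool frame: the origin (TCP) lies at the very end of the fingers, on their centre line; the grasp point (between the pads) lies 19 mm behind it; z points along the fingers, y is the line along which they close (so a half turn about z gives the same grasp; the last joint's range is limited). The gripper opens to 88 mm and grips with 3 to 60 N. Pads are 19 mm wide; open, the fingers measure 130 mm over their backs; the gripper's body (78 mm by 193 mm) begins 47 mm behind the grasp point.
Start: joints at [-0.891, 0.359, 0.012, 0, -1.224, -0.288], TCP at [257.723, -623.838, 226.561] pointing down, gripper open.
Joint ranges: [-3.07, 3.07], [-1.43, 2.12], [-1.02, 1.25], [-3.03, 1.67], [-3.05, -0], [-3.03, 3.03]. Speed limits (rad/s): [2.39, 2.39, 3.01, 3.14, 3.14, 3.14].

INTERFACE

Orientations are given as a unit quaternion [x, y, z, w].
In Python, from plant import bot gives the robot as it stands. Calls block until the motion is done:
- bot.move_ptp(position, orientation): joint-space move of the TCP to a pose.
- bot.line_to(position, velocity=150, ori=None): straight line of the TCP; ori=None keeps the orientation; velocity is the mean speed in mm/s.
- bot.move_joints(angles): joint-space move.
- bot.move_gripper(opening, force=None): finger opening in mm; force is the grip in N (None keeps the last); returns when the fingers have stopped.
- bot.pause(seconds).
- bot.solve_ik(position, orientation): joint angles nearest the present ones, or None.
- bot.read_state(): the state.
- bot.camera(name): name is "scene" or "top" or "wrist"; returns the picture (480x640x3 uint8, red, green, blue); there is no depth.
- bot.get_calibration(name): a dict with "fx", "fy", "cx", "cy" (pixels), "view" (4x4, takes a point from world to camera coordinates); the wrist camera has in their place "T_tool_cam" (4x4, takes a point from camera to tool coordinates, whose origin is the TCP and whose axes are the flange's). Camera axes: x right, y up, looking along -z (the intrinsics and any distortion apply to the point x, -y, -z); pixel columns grow to the right and rows downward; lengths in mm; the calibration is good to about 2 mm. A picture is of the moment at which its call begins: read the wrist's pose just before it. get_calibration takes no time and is no camera call.
A pose or a line that the arm cannot do raises bot.Unreachable and nothing moves.
- bot.close_job(): hands the job in; it is judged then, once.
The state is a dict: "t": time; "joint_pos": joint angles; "qvel": joint speeds; "tau": joint torques, N m; "tcp_pos": TCP position; "eef_rot": TCP orientation; "contact_force": force on the tool from outside, world axes, zero at the start; "moment": the same for the moment, N m; "width": finger opening in mm; "finger_force": force on a finger pad.
Only numpy, scipy, OpenCV 4.12 (cv2) and the standard library are available. Lean on these libraries where they do the work, as an engineer would, in place of code of your own. Each camera call takes 0.05 s, during which the arm holds its last target. There are 200 camera calls.

## Working session

There is one attempt and no reset: what is moved stays moved. The work goes in short steps, each a Python script; the robot and the scene stay as the last script left them, time stands still between calls to the robot, and variables do not carry over. Pictures are saved under pics/ and viewed, at most 10 in all, crops included, and the job is handed in when it is done.

```bash
ls; mkdir -p pics
python3 - <<'E'
from plant import bot
import cv2,numpy as np
for n in("scene","top"):
    im=bot.camera(n); cv2.imwrite(f"pics/{n}0.png",im[:,:,::-1])
    c=bot.get_calibration(n); print(n,{k:np.round(v,3).tolist() for k,v in c.items()})
c=bot.get_calibration("wrist"); print({k:np.round(v,3).tolist() for k,v in c.items()})
s=bot.read_state(); print(s)
E
```

```text
pics
scene {'fx': 480.923, 'fy': 480.923, 'cx': 319.899, 'cy': 237.908, 'view': [[-0.892, 0.451, -0.0, 441.361], [-0.293, -0.58, 0.76, 102.083], [0.343, 0.679, 0.65, -1479.577], [0.0, 0.0, 0.0, 1.0]]}
top {'fx': 449.147, 'fy': 449.147, 'cx': 320.181, 'cy': 246.335, 'view': [[0.026, -1.0, -0.003, 47.894], [0.987, 0.025, 0.16, -560.065], [-0.16, -0.007, 0.987, -916.814], [0.0, 0.0, 0.0, 1.0]]}
{'fx': 340.669, 'fy': 340.669, 'cx': 318.871, 'cy': 235.446, 'T_tool_cam': [[-0.0, 0.967, 0.253, 68.914], [1.0, 0.0, 0.0, -0.928], [-0.0, 0.253, -0.967, -157.552], [0.0, 0.0, 0.0, 1.0]]}
{'t': 0.1, 'joint_pos': array([-8.90897799e-01,  3.59328722e-01,  1.11932156e-02, -3.22028930e-04,
       -1.22403707e+00, -2.88108220e-01]), 'qvel': array([-6.94558842e-04, -1.83114733e-03,  2.16605952e-03,  2.94716569e-05,
        5.38711463e-04,  3.33490748e-04]), 'tau': array([-1.53244306e-03, -5.84162021e+01,  2.93754458e+01,  7.01560602e+00,
        1.02070600e-02, -4.16444470e-05]), 'tcp_pos': array([ 257.58917876, -623.4888586 ,  225.72380692]), 'eef_rot': array([-1.94590821e-01,  9.80884252e-01,  6.79534717e-04, -1.86199464e-04]), 'contact_force': array([-0.31480839,  0.01305863, -0.59379564]), 'moment': array([0.03835939, 0.020417  , 0.01311018]), 'finger_force': 0.0, 'width': 87.53496333756262}
```

View pics/scene0.png

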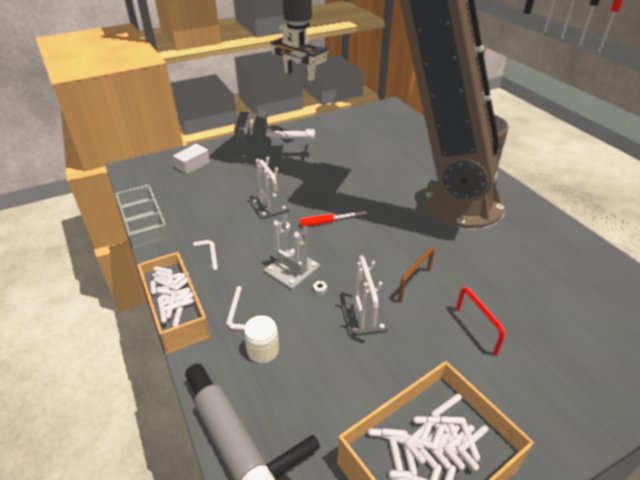

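View pics/top0.png

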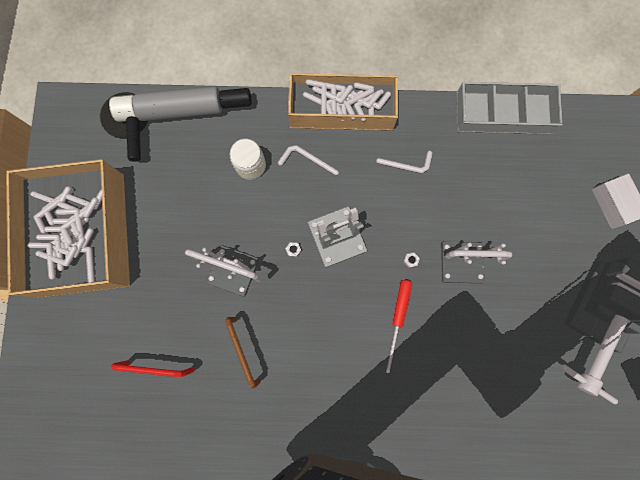

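The top view shows two hung grey handles, left at (220,263) and right at (478,254). The red one at (150,368), the brown one at (240,350) and the rods at (310,158) and (405,163) are look-alikes. The fixture is at (338,236). The left bar is about 74 px long and the right about 64 px, so the left one is probably the long handle. I'll check that in a close crop and get rough positions.

```bash
cat > h.py <<'E'
import numpy as np,cv2
from scipy.spatial.transform import Rotation as R
from plant import bot
def cam(name,s=None):
    c=bot.get_calibration(name)
    if name=="wrist":
        T=np.eye(4);T[:3,:3]=R.from_quat(s["eef_rot"]).as_matrix();T[:3,3]=s["tcp_pos"]
        M=T@np.array(c["T_tool_cam"])
    else: M=np.linalg.inv(np.array(c["view"]))
    return c,M
def ray(cm,u,v):
    c,M=cm; d=M[:3,:3]@np.array([(u-c["cx"])/c["fx"],-(v-c["cy"])/c["fy"],-1.]); return M[:3,3],d
def onz(cm,p,z):
    o,d=ray(cm,*p); return o+d*(z-o[2])/d[2]
def tri(obs):  # [(cm,(u,v)),...] least squares meeting point, residual mm
    A=np.zeros((3,3));b=np.zeros(3);L=[]
    for cm,p in obs:
        o,d=ray(cm,*p);d=d/np.linalg.norm(d);P=np.eye(3)-np.outer(d,d);A+=P;b+=P@o;L.append((o,P))
    x=np.linalg.solve(A,b); return x,[round(float(np.linalg.norm(P@(x-o))),1) for o,P in L]
def proj(cm,X):
    c,M=cm; q=np.linalg.inv(M)@np.append(X,1.); return c["cx"]+c["fx"]*q[0]/-q[2], c["cy"]-c["fy"]*q[1]/-q[2]
def down(yaw): # tool z down, tool y (closing) at world angle yaw
    y=np.array([np.cos(yaw),np.sin(yaw),0]);z=np.array([0,0,-1.]);return R.from_matrix(np.c_[np.cross(y,z),y,z]).as_quat()
E
python3 - <<'E'
from h import *
t=cam("top")
for n,p,z in [("L1",(187,252),146),("L2",(257,276),146),("S1",(447,254),146),("S2",(511,254),146),("fixbase",(338,240),12),("tin",(247,155),80),("nutl",(293,249),16),("nutr",(412,260),16)]: print(n,onz(t,p,z).round(0))
a=cv2.imread("pics/top0.png");b=cv2.imread("pics/scene0.png")
f=lambda i,x,y,w,h:cv2.resize(i[y:y+h,x:x+w],(400,300),interpolation=cv2.INTER_CUBIC)
cv2.imwrite("pics/crop.png",np.vstack([np.hstack([f(a,165,220,120,90),f(a,415,215,120,90)]),np.hstack([f(b,310,250,120,90),f(b,215,145,120,90)])]))
E
```

```text
L1 [525. 316. 146.]
L2 [482. 180. 146.]
S1 [ 534. -181.  146.]
S2 [ 537. -303.  146.]
fixbase [579.  23.  12.]
tin [747. 223.  80.]
nutl [556. 122.  16.]
nutr [ 538. -140.   16.]
```

View pics/crop.png

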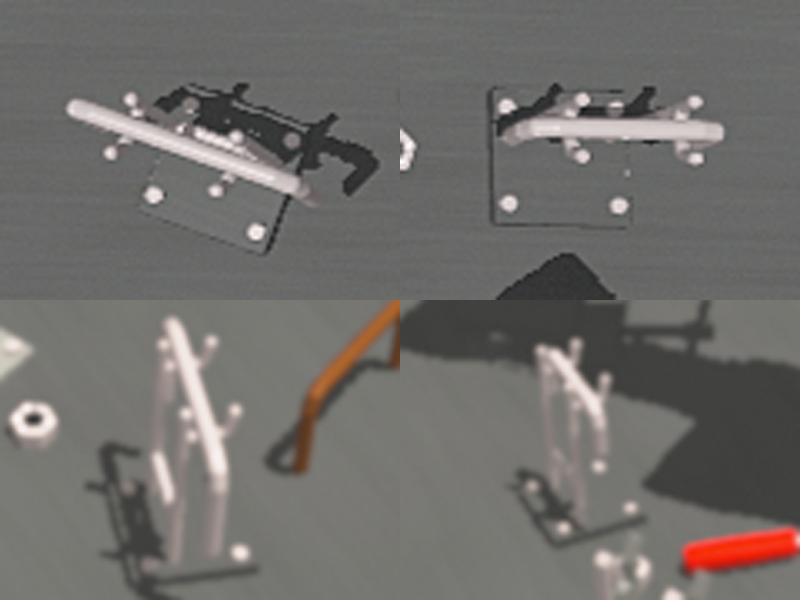

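The crop settles it. The left handle (bar in the top view from (187,252) to (257,276)) is longer and its legs reach well down, so it's the long one. The right handle has short legs. Next I'll take wrist views from above, over both the handle and the fixture.

Run:
```python
from h import *
import pickle
q0=bot.read_state()["joint_pos"]
for y in (-17.6,162.4): print(y,np.round(bot.solve_ik([503,248,330],down(np.radians(y))),2), np.round(bot.solve_ik([579,23,330],down(np.radians(y))),2))
out={}
for i,p in enumerate([(490,30,330),(530,170,330),(440,170,300)]):
    bot.move_ptp(list(p),down(np.radians(-17.6))); bot.pause(.15)
    s=bot.read_state(); im=bot.camera("wrist"); out[i]=(s,im); cv2.imwrite(f"pics/w{i}.png",im[:,:,::-1]); print(s["t"],s["tcp_pos"].round(1))
pickle.dump(out,open("w.pkl","wb"))
```

```text
-17.6 [ 0.81  0.12 -0.07  0.   -1.38  2.03] [ 0.38  0.15 -0.03  0.   -1.39  2.46]
162.4 [ 0.81  0.12 -0.07  0.   -1.38 -1.11] [ 0.38  0.15 -0.03  0.   -1.39 -0.68]
2.7417 [490.1  29.6 329.9]
3.575 [530.  169.3 330.2]
4.2417 [440.8 170.  300.5]
```

View pics/w0.png

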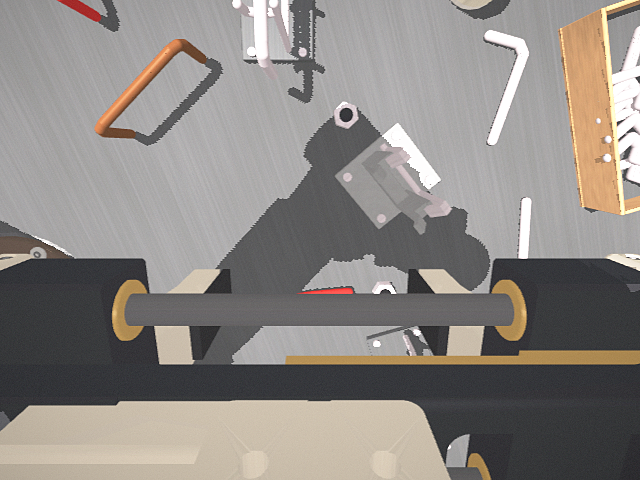

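View pics/w1.png

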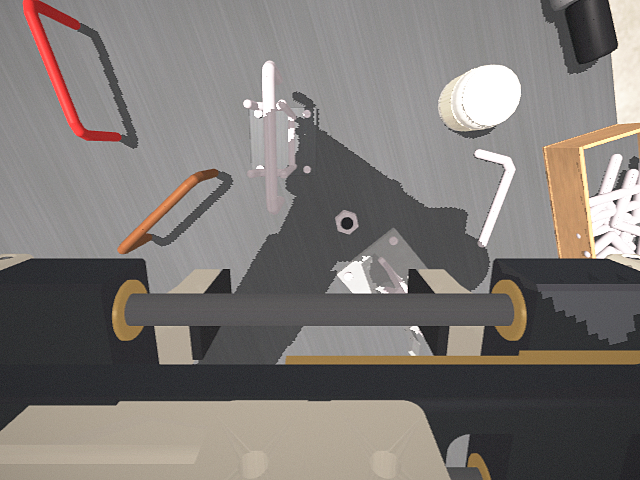

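In w0 the fixture is at (390,185) with the nuts at (346,115) and (385,290). In w1 the long handle's bar runs from (269,62) to (271,210). I'll take close stereo pairs over the handle and the fixture.

Run:
```python
from h import *
import pickle
out={}
def shots(nm,c,yaw,z):
    yaw=np.radians(yaw); q=down(yaw); ty=np.array([np.cos(yaw),np.sin(yaw)]); tx=np.array([-ty[1],ty[0]])
    for i,d in enumerate((-60,60)):
        p=np.array(c)-70*tx+d*ty
        bot.move_ptp([*p,z],q); bot.pause(.2); s=bot.read_state(); out[nm+str(i)]=(s,bot.camera("wrist")); print(s["t"])
shots("h",(503,248),-17.6,270); shots("f",(579,23),15,270)
pickle.dump(out,open("w2.pkl","wb"))
g=lambda k:out[k][1][0:280,:,::-1]
cv2.imwrite("pics/hh.png",np.vstack([g("h0")[:,100:540],g("h1")[:,100:540]]))
cv2.imwrite("pics/f0.png",cv2.resize(g("f0")[:,220:620],None,fx=2,fy=2,interpolation=cv2.INTER_CUBIC))
cv2.imwrite("pics/f1.png",cv2.resize(g("f1")[:,20:420],None,fx=2,fy=2,interpolation=cv2.INTER_CUBIC))
```

```text
4.7917
5.5917Traceback (most recent call last):
  File "<stdin>", line 9, in <module>
  File "<stdin>", line 8, in shots
plant.Unreachable: the arm cannot take that pose within its joint ranges
```

Run:
```python
from h import *
import pickle
out={}
def shots(nm,c,yaw,z):
    yaw=np.radians(yaw); q=down(yaw); ty=np.array([np.cos(yaw),np.sin(yaw)]); tx=np.array([-ty[1],ty[0]])
    for i,d in enumerate((60,-60)):
        p=np.array(c)-70*tx+d*ty
        bot.move_ptp([*p,z],q); bot.pause(.2); s=bot.read_state(); out[nm+str(i)]=(s,bot.camera("wrist")); print(s["t"])
    pickle.dump(out,open("w2.pkl","wb"))
shots("h",(503,248),-17.6,270); shots("f",(579,23),195,270)
g=lambda k:out[k][1][0:280,:,::-1]
cv2.imwrite("pics/hh.png",np.vstack([g("h0"),g("h1")]))
cv2.imwrite("pics/ff.png",np.vstack([g("f0"),g("f1")]))
```

```text
6.0917
6.8917
9.0833
9.8833
```

View pics/hh.png

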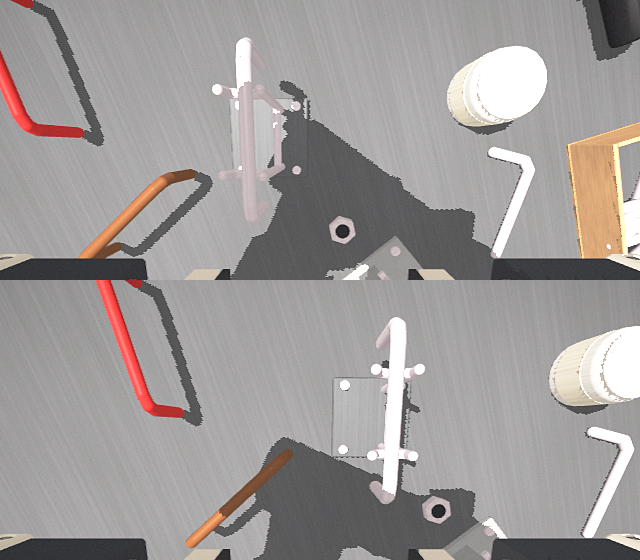

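View pics/ff.png

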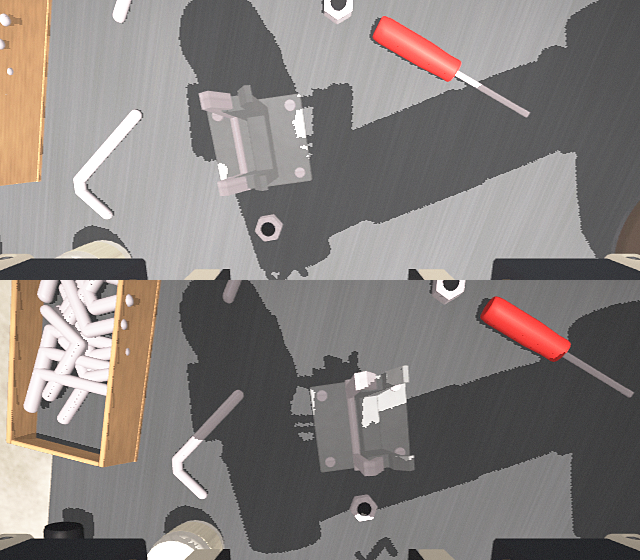

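The close views show the handle bar in h0 from (246,45) to (254,215) and in h1 from (397,45) to (388,215). The fixture is at (258,143) in f0 and (362,140) in f1, and its pinkish jaw is on the image left, which is world +x. Next I'll refine both and overlay the predicted points on a zoomed fixture crop.

Run:
```python
from h import *
import pickle
o=pickle.load(open("w2.pkl","rb")); C={k:cam("wrist",o[k][0]) for k in o}
# bar: strongest edges of row profile either side of guess
def line(k,a,b,rows):
    g=cv2.GaussianBlur(o[k][1],(3,3),0).astype(float).sum(2)/3; P=[]
    for r in rows:
        x0=a[0]+(b[0]-a[0])*(r-a[1])/(b[1]-a[1]); d=np.diff(g[r]); i=np.arange(639)
        l=(i>x0-13)&(i<x0-3); rr=(i>x0+3)&(i<x0+13)
        L=i[l][np.argmax(d[l])]; Rr=i[rr][np.argmin(d[rr])]; P.append((r,(L+Rr+1)/2,Rr-L))
    P=np.array(P); m=np.median(P[:,2]); P=P[abs(P[:,2]-m)<=2]; f=np.polyfit(P[:,0],P[:,1],1); print(k,"width",m,len(P),"rms",np.std(np.polyval(f,P[:,0])-P[:,1]).round(2)); return f
f0=line("h0",(245,50),(253,210),range(108,162)); f1=line("h1",(397,50),(389,210),range(108,162))
# intersect planes through the bar axis
def plane(k,f):
    oo,d1=ray(C[k],np.polyval(f,110),110); _,d2=ray(C[k],np.polyval(f,160),160); n=np.cross(d1,d2); n/=np.linalg.norm(n); return n,n@oo
n0,c0=plane("h0",f0); n1,c1=plane("h1",f1); D=np.cross(n0,n1); D/=np.linalg.norm(D); D*=np.sign(D[1])
X=np.linalg.lstsq(np.array([n0,n1,D]),np.array([c0,c1,0]),rcond=None)[0]
print("dir",D.round(3),"deg",np.degrees(np.arctan2(D[1],D[0])).round(2))
def at(k,p):  # point on bar line nearest to ray
    oo,d=ray(C[k],*p); s=np.linalg.lstsq(np.c_[D,-d],oo-X,rcond=None)[0]; return X+D*s[0]
for k,f in(("h0",f0),("h1",f1)):
    A,B=at(k,(np.polyval(f,38),38)),at(k,(np.polyval(f,221),221)); print(k,A.round(1),B.round(1),"len",np.linalg.norm(A-B).round(1),"mid",((A+B)/2).round(1))
# fixture base, corners at z=12
for k,ps in(("f1",[(311,107),(407,87),(413,177),(320,192)]),("f0",[(298,93),(312,180),(220,193)])):
    P=np.array([onz(C[k],p,12)[:2] for p in ps]); print(k,P.round(0).tolist(), "c",P.mean(0).round(1) if len(P)==4 else ((P[0]+P[2])/2).round(1))
def crop(k,x,y):
    im=cv2.resize(o[k][1][y:y+130,x:x+133,::-1],None,fx=3,fy=3,interpolation=cv2.INTER_CUBIC); return cv2.convertScaleAbs(255*(im/255.)**.7)
cv2.imwrite("pics/fz.png",np.hstack([crop("f0",190,75),crop("f1",297,75)]))
```

```text
h0 width 12.0 31 rms 0.19
h1 width 16.0 54 rms 0.26
dir [0.31  0.949 0.052] deg 71.9
h0 [531.4 323.  133.8] [485.9 183.8 126.2] len 146.7 mid [508.7 253.4 130. ]
h1 [531.3 322.7 133.8] [485.9 183.7 126.2] len 146.5 mid [508.6 253.2 130. ]
f1 [[656.0, -1.0], [556.0, -49.0], [516.0, 45.0], [620.0, 91.0]] c [587.   21.5]
f0 [[558.0, -42.0], [518.0, 49.0], [622.0, 93.0]] c [590.1  25.5]
```

View pics/fz.png

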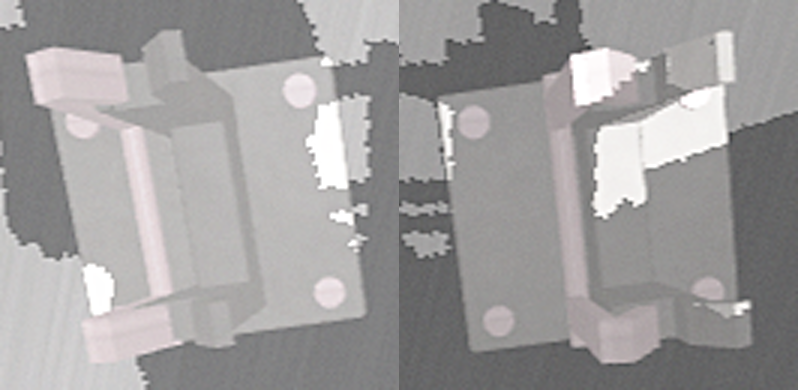

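The zoom shows the base screws clearly: f0 at (300,90), (330,292) and (83,122), f1 at (474,122), (498,321), (708,292) and (694,97). My earlier upper-right "base corner" was in fact the wall top, so I'll use the screws. I also need to check h0's odd bar width of 12 px.

Run:
```python
from h import *
import pickle
o=pickle.load(open("w2.pkl","rb")); C={k:cam("wrist",o[k][0]) for k in o}
z0=lambda x,y:(190+x/3,75+y/3); z1=lambda x,y:(297+(x-399)/3,75+y/3)
for n,a,b in [("scrA",(300,90),(694,97)),("scrB",(330,292),(708,292)),("scrC",(83,122),(474,122)),("wallTop",(184,36),(733,33)),("wallBot",(234,344),(750,345)),("jawTopcorner",(28,52),(574,50)),("jawBotR",(90,362),(604,362))]:
    print(n,*tri([(C["f0"],z0(*a)),(C["f1"],z1(*b))]))
S={k:np.array([onz(C[k],p,14)[:2] for p in ps]) for k,ps in dict(f0=[z0(300,90),z0(330,292),z0(83,122)],f1=[z1(694,97),z1(708,292),z1(474,122),z1(498,321)]).items()}
for k,P in S.items():
    e=P[1]-P[0]; print(k,P.round(1).tolist(),"c",((P[1]+P[2])/2).round(1),"slot deg",np.degrees(np.arctan2(e[1],e[0])).round(1), *(np.degrees(np.arctan2(*(P[3]-P[2])[::-1])).round(1),) if len(P)>3 else "")
for k,x in(("h0",249),("h1",393)):
    for r in(60,125,150): 
        w=o[k][1][r,x-16:x+17].astype(int); print(k,r,w.sum(1)//3)
```

```text
scrA [562.93762425 -25.68362443  16.78407915] [1.2, 1.2]
scrB [533.91062198  43.33542174  14.42475669] [0.0, 0.0]
scrC [640.84461298   5.5837507   14.87083428] [0.1, 0.1]
wallTop [580.90162479 -20.82027315 148.24918566] [0.4, 0.4]
wallBot [551.10082311  52.48877303 148.57388032] [0.1, 0.1]
jawTopcorner [618.72807123  -6.77410285 147.43641825] [0.3, 0.3]
jawBotR [588.18239845  67.42356903 148.34043513] [0.0, 0.0]
f0 [[563.5, -27.1], [533.9, 43.4], [641.1, 5.6]] c [587.5  24.5] slot deg 112.8
f1 [[562.2, -25.0], [533.8, 43.3], [640.9, 5.4], [611.8, 76.1]] c [587.3  24.4] slot deg 112.6 112.4
h0 60 [162 158 212 255 255 255 255 255 255 255 255 255 255 254 253 249 235 198
 161 161 164 164 165 168 168 169 175 172 168 163 166 167 167]
h0 125 [206 201 201 203 204 197 183 190 197 194 190 194 201 205 198 192 189 187
 184 179 178 193 203 200 195 199 196 196 198 196 200 201 201]
h0 150 [190 199 195 194 190 200 197 187 188 195 195 191 192 199 198 194 196 191
 187 183 181 174 193 198 194 189 193 189 194 196 194 198 197]
h1 60 [210 217 206 207 204 198 186 177 171 161 165 158 152 216 252 255 255 255
 255 255 255 255 255 255 255 255 255 255 250 198 158 158 166]
h1 125 [172 179 188 182 177 178 182 125  68 244 255 254 255 255 255 255 255 255
 255 255 255 255 255 255 240 128  80  89  92  89  91  94  83]
h1 150 [179 183 181 180 176 176 173 194 236 252 255 255 255 255 255 255 255 255
 255 255 255 255 255 187  86  86  82 165 190 180 129 154 183]
```

Run:
```python
from h import *
import pickle
o=pickle.load(open("w2.pkl","rb")); C={k:cam("wrist",o[k][0]) for k in o}
im=o["h0"][1].astype(int)
for r in(60,75,125,140,150,195,205): print(r,(im[r,230:275,0]-im[r,230:275,1]).tolist())
```

```text
60 [1, 2, 0, -1, 1, 12, 0, 0, 0, 0, 0, 0, 0, 0, 0, 0, 1, 2, 6, 12, 17, 11, 11, 12, 12, 11, 12, 14, 12, 14, 13, 13, 13, 10, 12, 4, 2, 3, 1, 3, 1, 0, 0, 1, -1]
75 [3, 3, 1, 2, 4, -1, 10, 0, 0, 0, 0, 0, 0, 0, 0, 0, 0, 1, 3, 8, 11, 17, 7, -1, 2, 0, 4, 2, 0, 5, 2, 0, 2, -2, 3, 4, 1, 1, 2, 4, 5, 0, 3, 1, -1]
125 [2, 0, 1, 1, 2, 3, 0, -2, 0, 12, 16, 16, 14, 15, 13, 14, 16, 16, 15, 15, 11, 13, 16, 13, 1, -2, -4, 0, 3, 1, -1, 1, 0, 1, 1, 3, 4, 3, 2, 0, 0, 1, 0, 0, 3]
140 [2, 1, 2, 1, 1, 3, -3, 1, 0, 3, 11, 14, 14, 15, 14, 14, 14, 14, 17, 18, 15, 17, 16, 13, 11, 4, 0, 1, 1, -1, 0, 1, 1, 3, 1, -1, -1, 2, 1, 1, -1, -1, -1, 3, 14]
150 [5, -1, 0, 0, 4, 0, -1, -3, 1, 2, 9, 20, 17, 14, 16, 17, 16, 17, 17, 15, 15, 13, 14, 16, 13, 6, 3, 2, 5, 2, 2, -1, 1, 2, 1, 1, -1, 0, -2, 4, 7, 3, -2, 3, 13]
195 [2, 2, 3, 1, 1, 2, 0, 2, 0, 6, 2, 1, 14, 18, 15, 19, 17, 13, 13, 17, 17, 16, 15, 14, 17, 15, 11, 4, 0, 3, 4, 4, 3, 2, 3, 0, 0, 0, 0, 1, -1, -1, 2, 0, 1]
205 [6, 5, 4, 3, 4, 3, 2, 1, 2, 1, -1, 3, 5, 14, 15, 16, 14, 18, 12, 13, 15, 17, 14, 15, 13, 14, 13, 13, 13, 14, 13, 13, 12, 15, 12, 12, 14, 12, 14, 13, 4, 1, 0, -1, 2]
```

Run:
```python
from h import *
import pickle
o=pickle.load(open("w2.pkl","rb")); C={k:cam("wrist",o[k][0]) for k in o}
f0=np.polyfit([60,75,125,140,150,195],[242.6,243.9,246.3,247.0,247.5,249.2],1); f1=np.polyfit([60,125,150],[397.9,393.8,392.2],1)
im=o["h1"][1].astype(int)
for r in(75,108,135,160,190,200): 
    g=im[r,370:415].sum(1)/3; i=np.flatnonzero(g>225)+370; print(r,i.min(),i.max(),len(i),np.polyval(f1,r).round(1))
P=[]
for r in(60,100,125,150,195):
    o0,d0=ray(C["h0"],np.polyval(f0,r),r)
    # plane of h1 line
    oo,a=ray(C["h1"],np.polyval(f1,60),60);_,b=ray(C["h1"],np.polyval(f1,195),195);n=np.cross(a,b)
    X=o0+d0*(n@(oo-o0))/(n@d0); P.append(X); print(X.round(1))
P=np.array(P); D=P[0]-P[-1]; D/=np.linalg.norm(D); print("deg",np.degrees(np.arctan2(D[1],D[0])),D.round(3))
for k,f in(("h0",f0),("h1",f1)):
    E=[]
    for r in(37.5,221): 
        oo,d=ray(C[k],np.polyval(f,r),r); s=np.linalg.lstsq(np.c_[D,-d],oo-P[0],rcond=None)[0]; E.append(P[0]+D*s[0])
    print(k,np.round(E,1).tolist(),np.linalg.norm(E[0]-E[1]).round(1),((E[0]+E[1])/2).round(1))
# check in static cams
for n in("top","scene"): print(n,[np.round(proj(cam(n),e),1).tolist() for e in E])
```

```text
75 390 404 15 397.0
108 382 403 18 394.9
135 385 400 16 393.2
160 384 398 15 391.6
190 383 396 14 389.7
200 383 396 14 389.0
[524.5 307.6 139.7]
[515.6 280.2 139.1]
[509.7 262.3 138.7]
[503.6 243.7 138.3]
[492.1 208.2 137.6]
deg 71.95985911876055 [0.31  0.951 0.021]
h0 [[529.3, 322.3, 140.0], [485.0, 186.6, 137.1]] 142.8 [507.2 254.4 138.6]
h1 [[529.2, 322.0, 140.0], [485.0, 186.4, 137.1]] 142.6 [507.1 254.2 138.6]
top [[184.8, 250.3], [254.1, 275.0]]
scene [[375.6, 302.8], [360.5, 257.2]]
```

Handle: mid (507.2, 254.3, 138.6), bar at 72.0°. Fixture: centre (587.4, 24.4), slots at 112.6°. Now to grasp and lift.

Run:
```python
from h import *
q=down(np.radians(162))
def st(n): s=bot.read_state(); print(n,round(s["t"],2),s["tcp_pos"].round(1),"F",s["contact_force"].round(1),"M",s["moment"].round(2),"w",round(s["width"],1),round(s["finger_force"],1))
bot.move_ptp([507.2,254.3,250],q)
bot.line_to([507.2,254.3,120.5],120); bot.pause(.2); st("down")
bot.move_gripper(5,50); bot.pause(.2); st("grip")
bot.line_to([507.2,254.3,175],60); st("up")
bot.line_to([507.2,254.3,265],150); bot.pause(.2); st("high")
bot.move_ptp([587.4,24.4,265],down(np.radians(202.6))); bot.pause(.3); st("over fixture")
s=bot.read_state(); import pickle; im=bot.camera("wrist"); sc=bot.camera("scene"); tp=bot.camera("top"); pickle.dump((s,im,sc,tp),open("w3.pkl","wb"))
f=lambda i,x,y,w,h:cv2.resize(i[y:y+h,x:x+w,::-1],(400,300),interpolation=cv2.INTER_CUBIC)
print([np.round(proj(cam(n),[587,24,140])) for n in("scene","top")])
cv2.imwrite("pics/held.png",np.vstack([np.hstack([f(im,120,0,400,300),f(sc,230,150,140,105)]),np.hstack([f(tp,260,170,160,120),f(tp,160,210,160,120)])]))
```

```text
down 12.23 [507.4 254.5 121.1] F [0.2 0.4 1.1] M [0.05 0.05 0.01] w 87.4 0.0
grip 13.63 [506.9 254.3 120.5] F [-4.2  0.6  3.5] M [ 0.58  1.74 -0.  ] w 10.6 50.0
up 14.69 [507.  254.1 174.6] F [-0.1 -0.7 -2.3] M [ 0.06  0.03 -0.02] w 10.6 50.0
high 15.64 [506.8 254.  263.8] F [ 0.6 -0.4 -1.4] M [ 0.05  0.11 -0.02] w 10.1 50.0
over fixture 17.0 [587.3  25.2 265. ] F [-0.6 -0.3 -1.6] M [-0.03  0.16  0.  ] w 10.4 50.0
[array([290., 229.]), array([340., 225.])]
```

View pics/held.png

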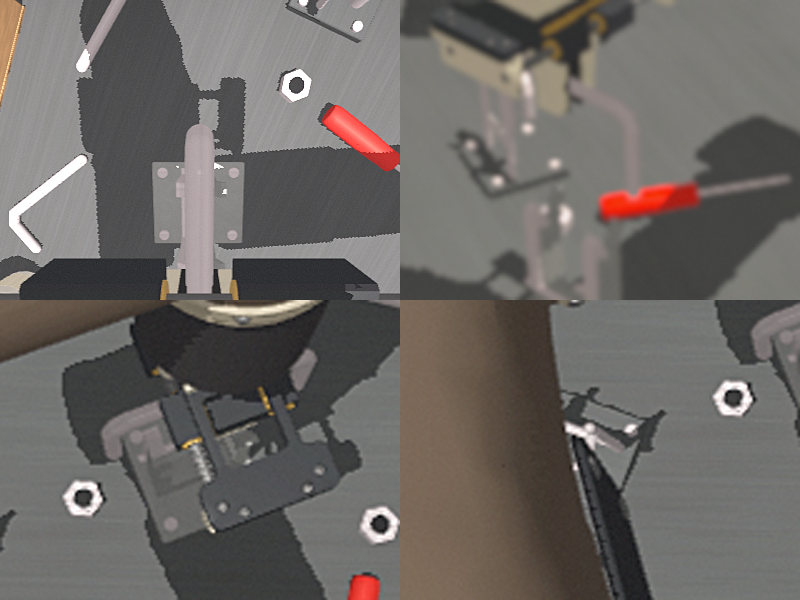

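The handle is held: bar vertical in the wrist view at u≈199 in the crop, legs down, base plate square to it at u≈152–243. The loose things look unmoved. One quick numeric check of the base edges in this same image, then I'll press.

Run:
```python
from h import *
import pickle
s,im,_,_=pickle.load(open("w3.pkl","rb")); cm=cam("wrist",s)
a=np.radians(22.6); ex=np.array([np.cos(a),np.sin(a)]); ey=np.array([-ex[1],ex[0]]); c=np.array([587.4,24.4])
# crop factor: 400 px -> 400, so crop u = u-120, row unchanged. screws in crop:
for p in [(162,173),(233,173),(162,235),(232,235)]:
    u,v=p[0]+120,p[1]; w=im[v-8:v+9,u-8:u+9].astype(int); m=(w[:,:,0]-w[:,:,1])>8
    yy,xx=np.nonzero(m); P=(u-8+xx.mean(),v-8+yy.mean()) if m.sum()>15 else None
    if P: X=onz(cm,P,14)[:2]-c; print(np.round(P,1),m.sum(),"fix frame",(X@ex).round(1),(X@ey).round(1))
for r in(140,170,200,230):
    g=(im[r,300:345,0].astype(int)-im[r,300:345,1]>7)|(im[r,300:345].sum(1)>740); i=np.flatnonzero(g)+300
    if len(i): print(r,i.min(),i.max())
print("tcp fix frame",((s["tcp_pos"][:2]-c)@ex).round(1),((s["tcp_pos"][:2]-c)@ey).round(1))
```

```text
[282.2 172.4] 84 fix frame 42.7 -38.2
[353.3 172.3] 85 fix frame -41.4 -38.4
[283.9 234.5] 79 fix frame 42.5 37.7
[351.8 234.6] 78 fix frame -41.5 37.7
140 306 333
170 301 333
200 301 333
230 302 333
tcp fix frame 0.3 0.8
```

Run:
```python
from h import *
q=down(np.radians(202.6)); x,y=588.0,24.3
def st(n): s=bot.read_state(); print(n,round(s["t"],2),s["tcp_pos"].round(1),"F",s["contact_force"].round(1),"M",s["moment"].round(2),"w",round(s["width"],1),round(s["finger_force"],1)); return s
bot.move_gripper(5,60)
bot.line_to([x,y,145],120,ori=q); bot.pause(.1); st("mouth")
for z in (135,128,122,116,110,106,103,101,100,99,98):
    bot.line_to([x,y,z],30); s=st(z)
    if s["contact_force"][2]>30 : break
bot.pause(.2); st("end")
```

```text
mouth 18.62 [588.5  24.4 145.9] F [-0.6  0.4 -1. ] M [-0.02  0.11  0.07] w 10.4 60.0
135 19.1 [587.9  24.2 134.7] F [-0.2 -0.  -2.1] M [0.01 0.11 0.03] w 10.3 60.0
128 19.48 [587.8  24.2 127.7] F [ 0.  -0.  -1.3] M [0.02 0.15 0.05] w 10.7 60.0
122 19.83 [586.8  23.6 121.6] F [-3.7 -2.3  1.2] M [-0.85  1.63  0.01] w 10.3 60.0
116 20.18 [586.8  23.4 116.2] F [-6.8 -3.2  6.1] M [-1.31  2.46  0.04] w 10.4 60.0
110 20.53 [585.5  23.6 108.3] F [-4.8 -1.6 -5.5] M [-0.71  1.89 -0.04] w 10.2 60.0
106 20.82 [585.9  23.7 104.1] F [ -3.8  -2.4 -11.4] M [-0.88  1.39 -0.04] w 10.4 60.0
103 21.07 [587.6  24.3 102.2] F [ -1.3  -1.7 -12.6] M [-0.76  0.64 -0.02] w 10.0 60.0
101 21.32 [588.9  24.6 101.4] F [ 0.1 -0.1 -7.5] M [-0.42  0.07 -0.02] w 10.3 60.0
100 21.57 [588.8  24.5 100.8] F [-1.  -1.5 -1.5] M [-0.22  0.46  0.02] w 10.6 60.0
99 21.82 [588.9  24.5 100.6] F [-3.8 -0.3  6.5] M [-0.04  1.49  0.04] w 10.4 60.0
98 22.07 [588.9  24.5 100.4] F [-6.8  0.2 13.9] M [ 0.14  2.61 -0.01] w 10.5 60.0
end 22.27 [588.9  24.5 100.4] F [-7.2  0.6 13.7] M [ 0.07  2.61 -0.02] w 10.2 60.0
```

It snapped past the nose at about z=106, where the force went negative. It now stands rigidly on the floor at TCP z=100.4, against 100.5 expected. Releasing, backing off upward and looking.

Run:
```python
from h import *
def st(n): s=bot.read_state(); print(n,round(s["t"],2),s["tcp_pos"].round(1),"F",s["contact_force"].round(1),"w",round(s["width"],1)); return s
bot.line_to([588.6,24.4,99.8],20); bot.pause(.15); st("ease")
bot.move_gripper(50,10); st("open")
p=bot.read_state()["tcp_pos"]
bot.line_to([p[0],p[1],250],80); bot.pause(.2); s=st("up")
d=cam("wrist",s); a=np.radians(202.6); ty=np.array([np.cos(a),np.sin(a)]); tx=np.array([-ty[1],ty[0]])
c=np.array([588.,24.3]); L=[]
p=c-70*tx; bot.move_ptp([*p,270],down(a)); bot.pause(.3); s=bot.read_state(); im=bot.camera("wrist"); sc=bot.camera("scene"); cm=cam("wrist",s)
im2=im.copy()
ex=-ty; ey=-tx
for yy in(-52,0,52):
    X=[*(c+ey*yy),120]; u=proj(cm,X); print(np.round(u,1)); cv2.circle(im2,(int(round(u[0])),int(round(u[1]))),1,(0,255,0),-1)
u=int(proj(cm,[*c,120])[0]); v=int(proj(cm,[*c,120])[1])
A=cv2.resize(im2[v-75:v+75,u-75:u+75,::-1],(400,400),interpolation=cv2.INTER_CUBIC)
U=[int(k) for k in proj(cam("scene"),[*c,90])]
B=cv2.resize(sc[U[1]-60:U[1]+60,U[0]-60:U[0]+60,::-1],(400,400),interpolation=cv2.INTER_CUBIC)
cv2.imwrite("pics/end.png",np.hstack([A,B]))
```

```text
ease 22.67 [588.9  24.5 100.6] F [-5.5 -1.3  7.5] w 9.9
open 23.52 [588.6  24.4  99.8] F [ 0.3 -0.6  1.3] w 50.0
up 25.74 [588.5  24.4 249.8] F [ 1.2  0.2 -0.5] w 50.2
[317.   81.2]
[317.2 145.7]
[317.3 204.8]
```

View pics/end.png

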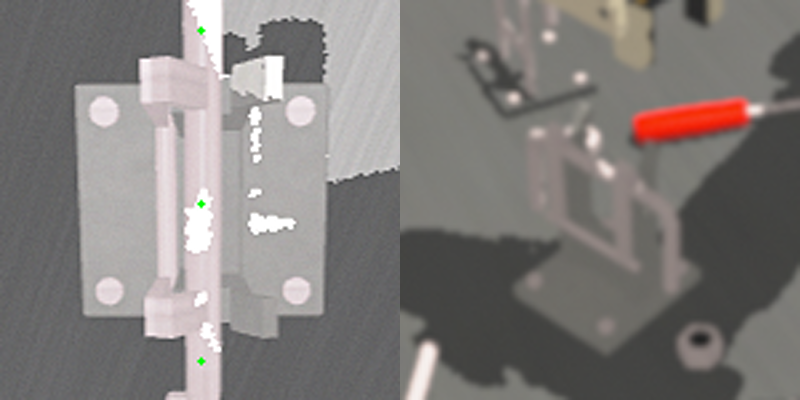

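The bar lies in the slots at u≈202, with 201 predicted. Both pink noses overlap it and the legs hang down. Last check is the end-to-end centring along the slot.

Run:
```python
from h import *
s=bot.read_state(); im=bot.camera("wrist").astype(int); cm=cam("wrist",s); a=np.radians(202.6); ey=np.array([np.sin(a),-np.cos(a)]); c=np.array([588.,24.3])
m=((im[:,312:322,0]-im[:,312:322,1]>7)|(im[:,312:322].sum(2)>735)).mean(1); r=np.flatnonzero(m[:258]>.5); print(r.min(),r.max(),np.flatnonzero(np.diff(r)>1).size)
for k in(r.min(),r.max()):
    print([((onz(cm,(317,k),z)[:2]-c)@ey).round(1) for z in (120,105)])
print(s["contact_force"].round(1),s["t"])
```

```text
52 241 1
[np.float64(-73.9), np.float64(-77.6)]
[np.float64(86.4), np.float64(90.6)]
[-0.1  0.2 -0. ] 26.5333
```

Run:
```python
from h import *
s=bot.read_state(); im=bot.camera("wrist").astype(int); cm=cam("wrist",s); a=np.radians(202.6); ey=np.array([np.sin(a),-np.cos(a)]); c=np.array([588.,24.3])
m=((im[:,312:322,0]-im[:,312:322,1]>7)|(im[:,312:322].sum(2)>735)).mean(1); r=np.flatnonzero(m[:258]>.5); g=np.flatnonzero(np.diff(r)>1); print(r[g],r[g+1])
for k in r[g]: print([((onz(cm,(317,k),z)[:2]-c)@ey).round(1) for z in (120,105)])
```

```text
[224] [236]
[np.float64(70.2), np.float64(73.6)]
```

Ends at about -76 and +72 mm, so it's centred to about 2 mm along the slot; the extra patch below was the nut. The arm is clear, so I'm handing in.

```bash
python3 -c "
from plant import bot
print(bot.close_job())"
```

```text
the job is handed in; nothing more can be done
None
```

The long handle is in the clip, about 2 mm off centre, with its legs down and the jaw closed over it; I saw no sign that anything else moved, and the job was handed in at about 27 s (no verdict was returned).

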